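Start the polishing bench in the right order

TASK

Start up the polishing bench at its control box: first press the black mains rocker fully over on its white-dot side, then press the blue dust-extraction rocker fully over on its white-dot side, and only then push the green start button all the way in, keep it in for a moment, and let it spring back. Leave both rockers on and do not press the red emergency-stop mushroom. Pick nothing up, and do not shift or knock over the loose things round the box.

Things in the scene. Friction and masses are not known exactly. Their poses are not given: they have to be found in the camera images.
- control_box: Fixed control box: dark steel chassis 116 mm (x) by 310 mm (y), 25 mm high, on the bench, carrying four switch modules in a row along its y. Origin at the centre of its underside, at bench height; x points away from the robot, give or take 0.3 rad of yaw, z up. Its controls are pressed from above; there is room only for closed fingertips.
- mains_module: Grey module with the black mains rocker. Its origin is the centre of its underside, on the 25 mm high chassis; axes parallel to the control box's. 96 mm (x) by 62 mm (y) by 40 mm high, its top 65 mm above the bench. Fixed; the four modules sit side by side, 70 mm apart, in any order.
- dust_module: Grey module with the blue dust-extraction rocker. Its origin is the centre of its underside, on the 25 mm high chassis; axes parallel to the control box's. 96 mm (x) by 62 mm (y) by 40 mm high, its top 65 mm above the bench. Fixed; the four modules sit side by side, 70 mm apart, in any order.
- start_module: Grey module with the green start button. Its origin is the centre of its underside, on the 25 mm high chassis; axes parallel to the control box's. 96 mm (x) by 62 mm (y) by 40 mm high, its top 65 mm above the bench. Fixed; the four modules sit side by side, 70 mm apart, in any order.
- stop_module: Yellow module with the red emergency-stop mushroom, which must not be pressed. Its origin is the centre of its underside, on the 25 mm high chassis; axes parallel to the control box's. 96 mm (x) by 62 mm (y) by 40 mm high, its top 65 mm above the bench. Fixed; the four modules sit side by side, 70 mm apart, in any order.
- mains_rocker (a joint): Black rocker, white dot on its far half (+x of the box). Hinge along the box's y, over the module's centre, 73 mm above the bench. 0 rad = off: dotted half sloping up at 0.4 rad; 0.4 = on, at its stop: dotted half level, its top 77 mm above the bench. Halves 31 x 32 mm. No spring, light friction (2 N at the dot): stays where left, even half-way. Starts at 0 to 0.06.
- dust_rocker (a joint): Blue rocker, white dot on its near half (-x of the box). Hinge along the box's y, over the module's centre, 73 mm above the bench. 0 rad = off: dotted half sloping up at 0.4 rad; 0.4 = on, at its stop: dotted half level, its top 77 mm above the bench. Halves 31 x 32 mm. No spring, light friction (2 N at the dot): stays where left, even half-way. Starts at 0 to 0.06.
- mains_rocker_dot (a point): Centre of the white dot on the face of the black rocker, 21 mm from its pivot: the place to press. It moves with the rocker, about 85 mm above the bench when off, 77 mm when on.
- dust_rocker_dot (a point): Centre of the white dot on the face of the blue rocker, 21 mm from its pivot: the place to press. It moves with the rocker, about 85 mm above the bench when off, 77 mm when on.
- start_button (a joint): Travel of the green push button straight down: 0 = out, 0.007 m = fully in. Spring return: 2 N to start moving, 5.5 N at full travel, then a hard stop.
- start_button_top (a point): Centre of the green button's flat top, 32 mm in diameter, 83 mm above the bench when out; 76 mm when in. A fixed grey collar of 44 mm diameter round it tops out 69 mm above the bench.
- stop_button (a joint): Travel of the red emergency-stop mushroom straight down: 0 = out, 0.006 m = pressed. Sprung. Must not be pressed.
- stop_button_top (a point): Top centre of the red mushroom, 38 mm in diameter, 93 mm above the bench.
- white_bottle: Loose small white plastic bottle with a nozzle, 21 mm in diameter, 52 mm tall, standing upright behind the control box. Origin at its base. Bystander.
- holed_block: Loose wooden block 60 x 24 x 20 mm with drilled holes, behind the control box. Origin at the centre of its underside. Bystander.
- wooden_spool: Loose waisted wooden spool, 30 mm in diameter, 28 mm tall, in front of the control box. Origin at its base. Bystander.
- brass_bar: Loose brass bar 80 x 37 x 16 mm, lying to the right of the control box (its -y end). Origin at the centre of its underside. Bystander.

How it is judged:
On the way, in this order (a step that is already met when the one before it is completed fails the run):
1. the black mains rocker is pressed fully on (over 0.34 of 0.4 rad) (value of joint mains_rocker above 0.34 rad), for 0.1 s.
2. then the blue dust-extraction rocker is pressed fully on (over 0.34 of 0.4 rad) (value of joint dust_rocker above 0.34 rad), for 0.1 s.
3. then the green start button is pushed in (over 5 of 7 mm) for a tenth of a second (value of joint start_button above 0.005 m), for 0.1 s.
At the end, for the whole second after the job is handed in: Both rockers are on (over 0.34 of 0.4 rad), the green button is out again (under 1.5 mm), the red mushroom is out (under 1.5 mm), the four loose things are within 20 mm of where they began and the white bottle is upright (within 0.3 rad) (value of joint each of mains_rocker, dust_rocker above 0.34 rad and value of joint each of start_button, stop_button below 0.0015 m and distance of each of white_bottle, holed_block, wooden_spool, brass_bar from where it was at the start of the episode below 0.02 m and angle between white_bottle's own z axis and vertical below 0.3 rad); the robot touches nothing.
It fails at once if the dust-extraction rocker is pressed over (beyond 0.2 rad) before the mains rocker is on (value of joint dust_rocker above 0.2 rad and value of joint mains_rocker below 0.3 rad).
It fails at once if the start button is pushed (over 3 mm) before both rockers are on (value of joint start_button above 0.003 m and value of joint any of mains_rocker, dust_rocker below 0.3 rad).
It fails at once if the emergency-stop mushroom is pressed (over 3 mm) (value of joint stop_button above 0.003 m).
It fails at once if a loose thing is lifted, carried or shifted by more than 20 mm (distance of any of white_bottle, holed_block, wooden_spool, brass_bar from where it was at the start of the episode above 0.02 m).
It fails at once if the white bottle is tipped over (angle between white_bottle's own z axis and vertical above 0.5 rad).
It also fails if it takes over 40 s, if anything falls off the work surface, if the arm or the gripper's body presses on something with over 40 N, if the wrist force passes 120 N, or if a joint passes its speed limit or range.

ROBOT

A 6-joint arm with a two-finger parallel gripper is mounted at the origin on a cart in front of the work surface, level with it; the furniture and walls round the work are solid. World frame = base frame: x ahead of the robot, y to its left, z up, the work surface at z = 0. Lengths are in m, angles in rad, forces in N, time in s.
With the tool pointing down it reaches from about 0.35 to 0.875 m from the base axis. Payload 4.2 kg.
Tool frame: the origin (TCP) lies at the very end of the fingers, on their centre line; the grasp point (between the pads) lies 19 mm behind it (robot.grip_point_offset is the distance from the TCP to the grasp point, in m); z points along the fingers, y is the line along which they close (so a half turn about z gives the same grasp; the last joint's range is limited). The gripper opens to 87 mm and grips with 3 to 60 N. Pads are 19 mm wide; open, the fingers measure 117 mm over their backs; the gripper's body (75 mm by 190 mm) begins 51 mm behind the grasp point.
Start: joints at [1.594, 0.385, 0.008, 0, -1.194, -0.259], TCP at [0.146, 0.608, 0.223] pointing down, gripper open.
Joint ranges: [-3.14, 3.14], [-1.21, 2.06], [-1.07, 1.41], [-3.16, 2.05], [-2.99, -0.16], [-3.1, 3.1]. Speed limits (rad/s): [2.79, 2.79, 3.14, 3.14, 3.14, 3.14].

INTERFACE

Orientations are given as a unit quaternion [w, x, y, z].
In Python, from rig import robot gives the robot as it stands.
- The arm moves only by the tool shift_gripper, called after ">>>" by a JSON object that holds its "method" and its "body", one argument or row to a line. Schema: {"type":"object","properties":{"increments":{"type":"array","items":{"type":"array","items":{"type":"array","items":{"type":"number"},"minItems":7,"maxItems":7},"minItems":1,"maxItems":20},"minItems":1,"maxItems":1},"only":{"type":"string"},"quiet":{"type":"boolean"},"lines":{"type":"string"}},"required":["increments"],"additionalProperties":false}. increments is a list that holds a single list of rows (three levels of brackets), with 1 to 20 rows, each of 7 numbers: the finger opening in m, then dx, dy, dz in shares of 0.8 m (1.0 is 0.8 m), then a rotation vector rx, ry, rz in fractions of the full range, 1 being 2 pi rad; each row shifts and turns the commanded pose from where the row before left it, along the tool's axes as they then stand; what a row does not reach is not made up. A row lasts 1/12 s, in which the tool goes at most 0.0417 m and 0.125 rad, less where a joint would pass 70% of its speed; a pose out of reach is approached as far as the arm can. The fingers move at their own pace and stop on an object; the grip force is fixed at half the most. Time passes only in rows, so rows that do not move let the fingers close. The tool returns the time, the measured TCP pose, the force, the opening and the grip force at its end. only (a regular expression) keeps the lines of the reply that match it, lines (a string "A,B") keeps lines A to B, and quiet returns only ok. No shift or turn number may pass 1 either way. Input that does not fit is refused with a message, and nothing moves.
- robot.get_obs(): the state, without advancing time (a new reading comes with each control period).
- robot.snapshot(name): name is "side" or "top" or "wrist"; returns a dict with "color" (480x640x3 uint8, red, green, blue), "camera_matrix" (3x3 intrinsics, pixels), "k1" (the pictures are not rectified: a ray, as slopes to the right and down, at radius r is drawn at 1 + k1 r^2 times it, then the intrinsics apply), "extrinsics" (4x4, takes a point from world to camera coordinates); the wrist camera has in their place "tool_from_camera" (4x4, takes a point from camera to tool coordinates, whose origin is the TCP and whose axes are the flange's). Camera axes: x right, y up, looking along -z (the intrinsics and any distortion apply to the point x, -y, -z); pixel columns grow to the right and rows downward; lengths in m; the calibration is good to about 2 mm. A picture is of the moment at which its call begins: read the wrist's pose just before it. There is no depth.
- robot.hand_in(): hands the job in; it is judged then, once.
The state is a dict: "t": time; "joints": joint angles; "qvel": joint speeds; "effort": joint torques, N m; "ee_pos": TCP position; "orientation": TCP orientation; "contact_force": force on the tool from outside, world axes, zero at the start; "wrist_torque": the same for the moment, N m; "width": finger opening in m; "finger_force": force on a finger pad.
Only numpy, scipy, OpenCV 4.12 (cv2) and the standard library are available. Lean on these libraries where they do the work, as an engineer would, in place of code of your own. Each camera call takes 0.05 s, during which the arm holds its last target. There are 200 camera calls.

## Working session

There is one attempt and no reset: what is moved stays moved. The work goes in short steps, Python scripts to look and compute and a tool call to move; the robot and the scene stay as the last step left them, time stands still between calls to the robot, and variables do not carry over. Pictures are saved under pics/ and viewed, at most 10 in all, crops included, and the job is handed in when it is done.

```bash
ls; mkdir -p pics; python3 - <<'E'
from rig import robot
import cv2
o=robot.get_obs();print(o)
for n in("side","top"):
    s=robot.snapshot(n);cv2.imwrite(f"pics/{n}0.png",s["color"][:,:,::-1]);print(n,s["camera_matrix"],s["k1"],s["extrinsics"])
E
```

```text
pics
rig.py
{'t': 0.0, 'joints': array([ 1.59360698e+00,  3.85566948e-01,  6.62234595e-03, -5.32379755e-04,
       -1.19398627e+00, -2.58655861e-01]), 'qvel': array([-2.90748574e-04,  1.41341727e-04,  1.51748179e-03, -3.79467968e-04,
       -4.03880652e-05,  9.09434084e-04]), 'effort': array([ 1.28512344e-03, -3.90668321e+01,  1.87403244e+01,  4.21974778e+00,
        1.09745236e-02, -1.96849583e-04]), 'ee_pos': array([0.1458385 , 0.60712451, 0.22144701]), 'orientation': array([ 1.09142578e-03,  9.93043028e-01, -1.17746950e-01, -9.52585519e-05]), 'contact_force': array([ 0.33050028, -0.38514733,  0.14477654]), 'wrist_torque': array([-0.02378555, -0.02550704,  0.04403087]), 'finger_force': 0.0, 'width': 0.08740575794099664}
side [[607.40046025   0.         321.92121785]
 [  0.         607.40046025 247.55196442]
 [  0.           0.           1.        ]] -0.07901992637909813 [[ 0.99857685  0.05022991 -0.01792301 -0.60040432]
 [-0.01643388  0.60952211  0.79259872 -0.02559444]
 [ 0.05073664 -0.79117618  0.60948014 -1.08906019]
 [ 0.          0.          0.          1.        ]]
top [[544.93301983   0.         322.48565164]
 [  0.         544.93301983 244.8480047 ]
 [  0.           0.           1.        ]] -0.008704639809931152 [[-0.01818053 -0.99935988 -0.03081062 -0.01480049]
 [ 0.99386381 -0.02142612  0.10851568 -0.61257757]
 [-0.10910637 -0.02864869  0.99361716 -1.03664344]
 [ 0.          0.          0.          1.        ]]
```

View pics/top0.png

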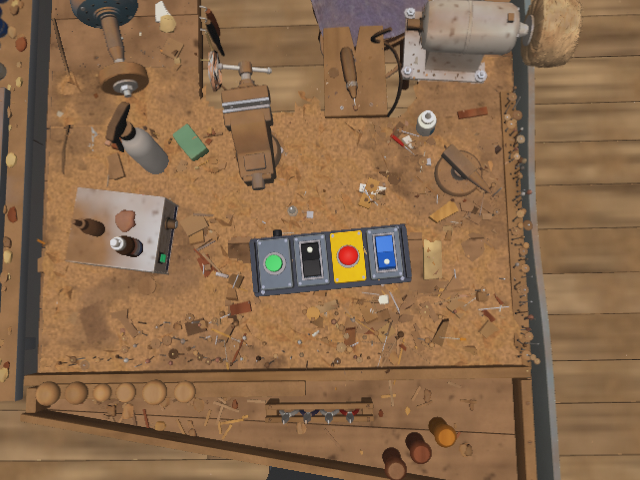

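View pics/side0.png

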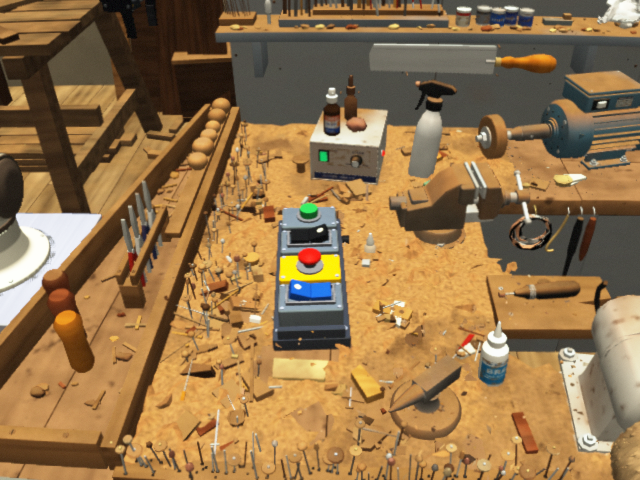

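Top view: from the left, green button (274,263), black rocker (311,259) with its dot at (310,249), red mushroom (348,256), and blue rocker (386,252) with its dot at (387,261). The side view shows the same row: green (309,210), black (307,233), red (309,257), blue (309,291). The vise stands beyond the box on the far left.

```bash
cat >h.py <<'E'
import numpy as np,cv2
from scipy.optimize import least_squares
def ray(s,uv):
    K=s["camera_matrix"];d=np.array([s["k1"],0,0,0,0.])
    x,y=cv2.undistortPoints(np.array([[uv]],float),K,d)[0,0]
    E=s["extrinsics"];R=E[:3,:3];return -R.T@E[:3,3],R.T@np.array([x,-y,-1])
def plane(s,uv,z):
    c,d=ray(s,uv);return c+d*(z-c[2])/d[2]
def tri(rs):
    A=[];b=[]
    for c,d in rs:
        d=d/np.linalg.norm(d);P=np.eye(3)-np.outer(d,d);A.append(P);b.append(P@c)
    A=np.vstack(A);b=np.hstack(b);x=np.linalg.lstsq(A,b,rcond=None)[0];return x,np.linalg.norm(A@x-b)
def blobs(img,lo,hi,roi,amin=6):
    h=cv2.cvtColor(img,cv2.COLOR_RGB2HSV);m=cv2.inRange(h,lo,hi);z=np.zeros_like(m);x0,y0,x1,y1=roi;z[y0:y1,x0:x1]=m[y0:y1,x0:x1]
    n,_,st,ce=cv2.connectedComponentsWithStats(z);return sorted([(int(st[i,4]),ce[i].round(2).tolist(),st[i,:4].tolist()) for i in range(1,n) if st[i,4]>=amin],reverse=True)[:4]
E
python3 - <<'E'
from rig import robot
from h import *
S={n:robot.snapshot(n) for n in("top","side")}
R={"top":(250,222,412,298),"side":(270,195,352,350)}
C={"green":((50,120,80),(75,255,255)),"red":((0,170,90),(6,255,255)),"yellow":((20,150,120),(32,255,255)),"blue":((100,150,60),(120,255,255)),"black":((0,0,0),(180,255,38)),"white":((0,0,190),(180,60,255))}
for c,(lo,hi) in C.items():
    for n in S:print(c,n,blobs(S[n]["color"],lo,hi,R[n],4))
for n in S:print(n,ray(S[n],(320,240))[0])
a=S["top"]["color"][215:305,240:420];b=S["side"]["color"][195:350,260:360]
cv2.imwrite("pics/c1.png",np.hstack([cv2.resize(a,(0,0),fx=2.7,fy=2.7,interpolation=2)[:243],np.zeros((243,10,3),np.uint8),cv2.resize(b,(157,243))])[:,:,::-1])
cv2.imwrite("pics/c2.png",cv2.resize(b,(0,0),fx=3.8,fy=3.8,interpolation=2)[:,:,::-1])
E
```

```text
green top [(208, [273.33, 262.73], [265, 255, 17, 16])]
green side [(214, [308.55, 210.13], [300, 203, 18, 16])]
red top [(277, [347.68, 255.12], [339, 246, 19, 19])]
red side [(283, [309.09, 256.05], [298, 248, 23, 17])]
yellow top [(1172, [347.63, 256.57], [330, 230, 37, 53])]
yellow side [(1142, [310.11, 269.8], [279, 254, 62, 30])]
blue top [(524, [384.79, 251.23], [375, 235, 21, 34])]
blue side [(685, [309.79, 290.83], [289, 280, 42, 20])]
black top [(29, [309.31, 243.86], [301, 243, 17, 4]), (14, [279.57, 233.0], [278, 230, 4, 6]), (10, [257.0, 276.5], [257, 272, 1, 10]), (10, [256.0, 264.5], [256, 260, 1, 10])]
black side [(438, [308.91, 235.32], [291, 225, 37, 18]), (361, [308.63, 344.37], [279, 340, 57, 9]), (354, [310.62, 334.31], [278, 330, 67, 9]), (42, [343.93, 341.43], [337, 339, 13, 6])]
white top [(22, [386.09, 260.91], [384, 259, 5, 5]), (22, [383.05, 296.18], [379, 295, 9, 3]), (18, [309.28, 248.89], [307, 247, 5, 5]), (4, [332.25, 235.25], [332, 234, 2, 3])]
white side [(27, [297.19, 286.15], [294, 284, 7, 5]), (19, [319.63, 229.53], [317, 228, 6, 4]), (16, [304.81, 199.0], [303, 197, 5, 6]), (14, [281.79, 307.21], [279, 306, 6, 3])]
top [ 0.49544519 -0.05761466  1.09604497]
side [ 0.65438448 -0.81587985  0.67328562]
```

View pics/c2.png

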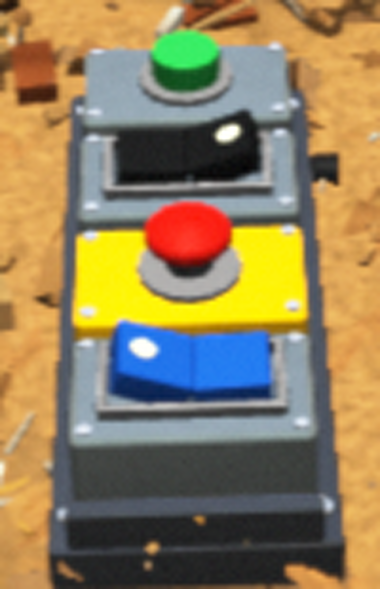

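The crop shows both dotted halves raised: the black rocker's far dot is at side pixel (319.6,229.5) and the blue rocker's near dot is at (297.2,286.2). I'll triangulate these.

```bash
python3 - <<'E'
from rig import robot
from h import *
S={n:robot.snapshot(n) for n in("top","side")}
T,D=S["top"],S["side"]
P={}
for k,a,b,z in(("mdot",(309.28,248.89),(319.63,229.53),.085),("ddot",(386.09,260.91),(297.19,286.15),.085),("green",(273.33,262.73),(308.5,208.5),.083),("red",(347.68,255.12),(309.1,253),.09)):
    x,r=tri([ray(T,a),ray(D,b)]);print(k,x.round(4),"res",r.round(4),"top-plane",plane(T,a,z).round(4),"side-plane",plane(D,b,z).round(4))
    P[k]=plane(T,a,z)
v=P["green"]-P["red"];print("spacing",np.linalg.norm(v[:2]),"yaw",np.arctan2(-v[0],v[1]))
o=robot.get_obs();print(o["t"],o["ee_pos"],o["orientation"])
from scipy.spatial.transform import Rotation as Ro
q=o["orientation"];R=Ro.from_quat([*q[1:],q[0]]).as_matrix();print(R.round(3))
for k in P:print(k,"tool delta to z=.14 :",(R.T@(np.array([*P[k][:2],.14])-o["ee_pos"])).round(4))
E
```

```text
mdot [ 0.5993 -0.0037  0.0852] res 0.0001 top-plane [ 0.5994 -0.0037  0.085 ] side-plane [ 0.5992 -0.0035  0.085 ]
ddot [ 0.5738 -0.146   0.0848] res 0.0002 top-plane [ 0.574  -0.1459  0.085 ] side-plane [ 0.5737 -0.1462  0.085 ]
green [0.5756 0.0645 0.0807] res 0.0005 top-plane [0.575  0.0641 0.083 ] side-plane [0.5763 0.0612 0.083 ]
red [ 0.5862 -0.0748  0.0912] res 0.0007 top-plane [ 0.5858 -0.0749  0.09  ] side-plane [ 0.5865 -0.0732  0.09  ]
spacing 0.1394680746416795 yaw 0.07708439097549577
0.3 [0.14593946 0.60752104 0.22218733] [ 3.65816285e-04  9.93055797e-01 -1.17643741e-01 -1.66285319e-05]
[[ 0.972 -0.234 -0.   ]
 [-0.234 -0.972 -0.001]
 [ 0.     0.001 -1.   ]]
mdot tool delta to z=.14 : [0.5837 0.4883 0.0826]
ddot tool delta to z=.14 : [0.5922 0.6325 0.0827]
green tool delta to z=.14 : [0.5442 0.428  0.0825]
red tool delta to z=.14 : [0.5871 0.5607 0.0826]
```

Careful with the scale: shifts go in shares of 0.8 m and turns go in shares of 2 pi rad. That gives: -0.1043 rad is -0.0166.

```bash
cat >d.py <<'E'
import sys
from rig import robot
import numpy as np
from scipy.spatial.transform import Rotation as Ro
P={"m":(.5994,-.0037),"d":(.5739,-.146),"g":(.5752,.0643)}
o=robot.get_obs();q=o["orientation"];R=Ro.from_quat([*q[1:],q[0]]).as_matrix()
print(R[:,0].round(3),R[:,2].round(3),o["ee_pos"].round(4),"t",round(o["t"],2),"F",o["contact_force"].round(2))
print((R.T@(np.array([*P[sys.argv[1]],float(sys.argv[2])])-o["ee_pos"])).round(4))
E
```

>>> {"method": "shift_gripper", "body": {
  "increments": [
    [[0,0,0,0,0,0,-0.0166],[0,0,0,0,0,0,-0.0166],[0,0,0,0,0,0,-0.0166],[0,0,0,0,0,0,0],[0,0,0,0,0,0,0],[0,0,0,0,0,0,0]]
  ]
}}

```text
t: 0.8
ee_pos: [0.146, 0.6076, 0.2225]
orientation: [0.0, 0.999, 0.037, -0.0]
contact_force: [-0.3, 0.2, -0.3]
width: 0.0553
finger_force: 0.0
```

```bash
python3 d.py m 0.14
```

```text
[ 0.997  0.075 -0.   ] [-0. -0. -1.] [0.146  0.6076 0.2225] t 0.8 F [-0.31  0.19 -0.3 ]
[0.4064 0.6435 0.0826]
```

Converted, 0.032 m is 0.04, 0.02 m is 0.025.

>>> {"method": "shift_gripper", "body": {
  "increments": [
    [[0,0.025,0.04,0,0,0,0],[0,0.025,0.04,0,0,0,0],[0,0.025,0.04,0,0,0,0],[0,0.025,0.04,0,0,0,0],[0,0.025,0.04,0,0,0,0],[0,0.025,0.04,0,0,0,0],[0,0.025,0.04,0,0,0,0],[0,0.025,0.04,0,0,0,0],[0,0.025,0.04,0,0,0,0],[0,0.025,0.04,0,0,0,0],[0,0.025,0.04,0,0,0,0],[0,0.025,0.04,0,0,0,0],[0,0.025,0.04,0,0,0,0],[0,0.025,0.04,0,0,0,0],[0,0.025,0.04,0,0,0,0],[0,0.025,0.04,0,0,0,0],[0,0.025,0.04,0,0,0,0],[0,0.025,0.04,0,0,0,0],[0,0.025,0.04,0,0,0,0],[0,0,0,0,0,0,0]]
  ]
}}

```text
t: 2.47
ee_pos: [0.5745, 0.0263, 0.222]
orientation: [0.001, 0.999, 0.035, 0.0]
contact_force: [0.3, 0.7, -0.6]
width: 0.0002
finger_force: 0.0
```

```bash
python3 d.py m 0.11
```

```text
[0.998 0.069 0.   ] [ 0.001 -0.001 -1.   ] [0.5745 0.0263 0.222 ] t 2.47 F [ 0.3   0.72 -0.59]
[0.0227 0.0315 0.112 ]
```

Converted, 0.0315 m is 0.0394, 0.028 m is 0.035.

>>> {"method": "shift_gripper", "body": {
  "increments": [
    [[0,0.0284,0.0394,0,0,0,0],[0,0,0,0.035,0,0,0],[0,0,0,0.035,0,0,0],[0,0,0,0.035,0,0,0],[0,0,0,0.035,0,0,0],[0,0,0,0,0,0,0],[0,0,0,0,0,0,0],[0,0,0,0,0,0,0]]
  ]
}}

```text
t: 3.13
ee_pos: [0.5981, 0.0014, 0.1123]
orientation: [0.0, 0.999, 0.039, 0.001]
contact_force: [0.7, -0.5, 0.7]
width: 0.0005
finger_force: 0.0
```

```bash
python3 d.py m 0.078; python3 -c "
from rig import robot
import cv2
s=robot.snapshot('side')['color'][150:350,220:420]
cv2.imwrite('pics/s1.png',cv2.resize(s,(600,600))[:,:,::-1])"
```

```text
[0.997 0.077 0.003] [ 0.003 -0.    -1.   ] [0.5981 0.0014 0.1123] t 3.13 F [ 0.68 -0.45  0.75]
[0.0008 0.0052 0.0343]
```

View pics/s1.png

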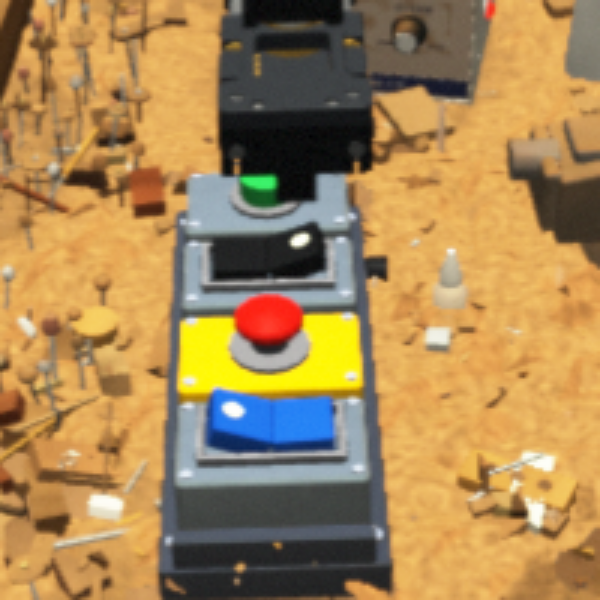

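The closed fingertip, at crop (295,195), is right above the mains dot, where it was aimed. Next I press down in small steps.

Converted, 0.006 m is 0.0075, 0.005 m is 0.0063.

>>> {"method": "shift_gripper", "body": {
  "increments": [
    [[0,0.0013,0.0063,0.0075,0,0,0],[0,0,0,0.0075,0,0,0],[0,0,0,0.0075,0,0,0],[0,0,0,0.0075,0,0,0],[0,0,0,0.0075,0,0,0],[0,0,0,0.0063,0,0,0],[0,0,0,0.0013,0,0,0],[0,0,0,0,0,0,0],[0,0,0,0,0,0,0],[0,0,0,0,0,0,0]]
  ]
}}

```text
t: 4.02
ee_pos: [0.5992, -0.0037, 0.0773]
orientation: [0.0, 0.999, 0.039, 0.001]
contact_force: [-2.3, 0.4, 13.1]
width: 0.0006
finger_force: 6.7
```

```bash
python3 d.py m 0.077
```

```text
[0.997 0.078 0.003] [ 0.003 -0.001 -1.   ] [ 0.5992 -0.0037  0.0773] t 4.02 F [-2.31  0.37 13.11]
[ 0.0002 -0.      0.0003]
```

Converted, 0.001 m is 0.0013.

>>> {"method": "shift_gripper", "body": {
  "increments": [
    [[0,0,0,0.0013,0,0,0],[0,0,0,0,0,0,0],[0,0,0,0,0,0,0]]
  ]
}}

```text
t: 4.27
ee_pos: [0.5993, -0.0037, 0.0772]
orientation: [0.0, 0.999, 0.039, 0.002]
contact_force: [-5.0, 1.5, 18.2]
width: 0.0002
finger_force: 8.8
```

>>> {"method": "shift_gripper", "body": {
  "increments": [
    [[0,0,0,-0.025,0,0,0],[0,0,0,-0.0375,0,0,0],[0,0,0,-0.0375,0,0,0],[0,0,0,0,0,0,0],[0,0,0,0,0,0,0]]
  ]
}}

```text
t: 4.68
ee_pos: [0.5989, -0.0035, 0.1551]
orientation: [-0.0, 0.999, 0.039, 0.002]
contact_force: [-0.3, 0.5, -0.6]
width: 0.0003
finger_force: 0.0
```

```bash
python3 d.py d 0.15;  python3 -c "
from rig import robot
import cv2
s=robot.snapshot('side')['color'][150:350,220:420]
cv2.imwrite('pics/s2.png',cv2.resize(s,(600,600))[:,:,::-1])"
```

```text
[0.997 0.077 0.003] [ 0.003  0.001 -1.   ] [ 0.5989 -0.0035  0.1551] t 4.68 F [-0.31  0.49 -0.58]
[-0.0359  0.1402  0.0048]
```

View pics/s2.png

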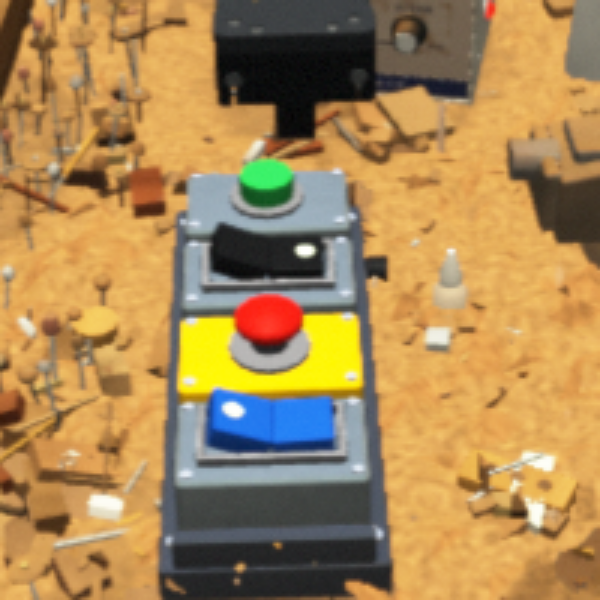

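The black rocker is over: its dotted half, at crop (305,250), is level and the other half is up. Next is the blue dot, crossing at z 0.155, well above the mushroom.

Converted, 0.035 m is 0.0438, 0.025 m is 0.0313.

>>> {"method": "shift_gripper", "body": {
  "increments": [
    [[0,-0.0113,0.0438,0,0,0,0],[0,-0.0113,0.0438,0,0,0,0],[0,-0.0113,0.0438,0,0,0,0],[0,-0.0113,0.0438,0,0,0,0],[0,0,0,0,0,0,0],[0,0,0,0.0313,0,0,0],[0,0,0,0.0313,0,0,0],[0,0,0,0,0,0,0],[0,0,0,0,0,0,0]]
  ]
}}

```text
t: 5.48
ee_pos: [0.5712, -0.1461, 0.1011]
orientation: [-0.0, 0.999, 0.039, -0.003]
contact_force: [0.7, 0.8, 0.4]
width: 0.0005
finger_force: 0.0
```

```bash
python3 d.py d 0.077
```

```text
[ 0.997  0.077 -0.006] [-0.006 -0.    -1.   ] [ 0.5712 -0.1461  0.1011] t 5.48 F [0.68 0.75 0.36]
[0.0028 0.0001 0.0241]
```

Converted, 0.005 m is 0.0063, 0.002 m is 0.0025.

>>> {"method": "shift_gripper", "body": {
  "increments": [
    [[0,0.0025,0,0.0063,0,0,0],[0,0,0,0.0063,0,0,0],[0,0,0,0.0063,0,0,0],[0,0,0,0.0063,0,0,0],[0,0,0,0.0063,0,0,0],[0,0,0,0.0025,0,0,0],[0,0,0,0,0,0,0],[0,0,0,0,0,0,0],[0,0,0,0,0,0,0]]
  ]
}}

```text
t: 6.23
ee_pos: [0.5747, -0.146, 0.0774]
orientation: [0.0, 0.999, 0.039, -0.0]
contact_force: [-1.5, 0.3, 4.5]
width: 0.0006
finger_force: 2.8
```

```bash
python3 d.py d 0.077
```

```text
[ 0.997  0.077 -0.   ] [-0. -0. -1.] [ 0.5747 -0.146   0.0774] t 6.23 F [-1.45  0.26  4.46]
[-0.0008 -0.      0.0004]
```

Converted, 0.001 m is 0.0013.

>>> {"method": "shift_gripper", "body": {
  "increments": [
    [[0,0,0,0.0013,0,0,0],[0,0,0,0.0013,0,0,0],[0,0,0,0,0,0,0],[0,0,0,0,0,0,0],[0,0,0,0,0,0,0]]
  ]
}}

```text
t: 6.65
ee_pos: [0.5747, -0.146, 0.0772]
orientation: [0.0, 0.999, 0.039, 0.0]
contact_force: [-6.6, 1.5, 14.8]
width: 0.0003
finger_force: 7.1
```

>>> {"method": "shift_gripper", "body": {
  "increments": [
    [[0,0,0,-0.025,0,0,0],[0,0,0,-0.0375,0,0,0],[0,0,0,-0.0375,0,0,0],[0,0,0,0,0,0,0],[0,0,0,0,0,0,0]]
  ]
}}

```text
t: 7.07
ee_pos: [0.5763, -0.1459, 0.1566]
orientation: [0.0, 0.999, 0.039, 0.003]
contact_force: [0.3, 0.8, -0.6]
width: 0.0008
finger_force: 0.0
```

```bash
python3 d.py g 0.15;  python3 -c "
from rig import robot
import cv2
s=robot.snapshot('top')['color'][200:320,240:440]
cv2.imwrite('pics/s3.png',cv2.resize(s,(800,480))[:,:,::-1])
s=robot.snapshot('side')['color'][150:350,220:420]
cv2.imwrite('pics/s4.png',cv2.resize(s,(600,600))[:,:,::-1])"
```

```text
[0.997 0.077 0.005] [ 0.005  0.    -1.   ] [ 0.5763 -0.1459  0.1566] t 7.07 F [ 0.26  0.84 -0.63]
[ 0.0151 -0.2097  0.0067]
```

View pics/s4.png

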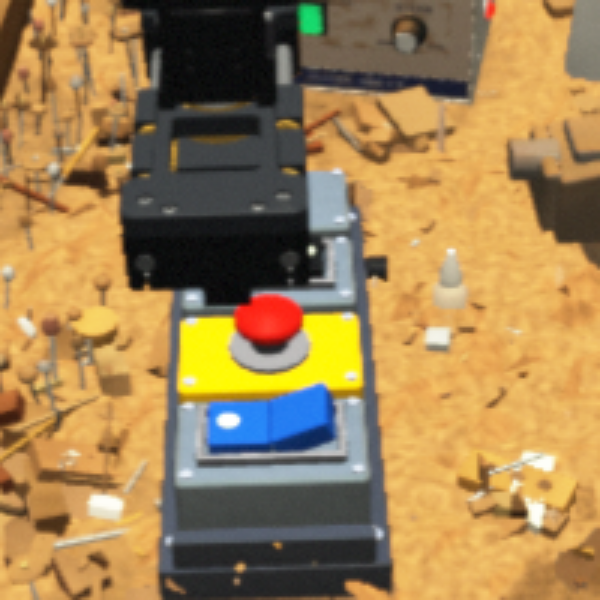

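The blue rocker is on: its dotted half, at crop (228,420), is level. Now to the green button.

Converted, -0.035 m is -0.0438, 0.025 m is 0.0313.

>>> {"method": "shift_gripper", "body": {
  "increments": [
    [[0,0.0019,-0.0438,0,0,0,0],[0,0.0031,-0.0438,0,0,0,0],[0,0.0031,-0.0438,0,0,0,0],[0,0.0031,-0.0438,0,0,0,0],[0,0.0031,-0.0438,0,0,0,0],[0,0.0031,-0.0438,0,0,0,0],[0,0,0,0,0,0,0],[0,0,0,0.0313,0,0,0],[0,0,0,0.0313,0,0,0],[0,0,0,0,0,0,0],[0,0,0,0,0,0,0]]
  ]
}}

```text
t: 8.08
ee_pos: [0.5714, 0.0637, 0.1024]
orientation: [0.001, 0.999, 0.039, -0.003]
contact_force: [0.6, 0.5, 1.1]
width: 0.001
finger_force: 0.0
```

```bash
python3 d.py g 0.076
```

```text
[ 0.997  0.077 -0.005] [-0.005 -0.002 -1.   ] [0.5714 0.0637 0.1024] t 8.08 F [0.61 0.52 1.08]
[ 0.004  -0.0003  0.0264]
```

Converted, 0.005 m is 0.0063, 0.003 m is 0.0038.

>>> {"method": "shift_gripper", "body": {
  "increments": [
    [[0,0.0038,0,0.0063,0,0,0],[0,0,0,0.0063,0,0,0],[0,0,0,0.0063,0,0,0],[0,0,0,0.0063,0,0,0],[0,0,0,0.0063,0,0,0],[0,0,0,0.0038,0,0,0],[0,0,0,0,0,0,0],[0,0,0,0,0,0,0],[0,0,0,0,0,0,0]]
  ]
}}

```text
t: 8.83
ee_pos: [0.5761, 0.0646, 0.0773]
orientation: [0.0, 0.999, 0.039, 0.0]
contact_force: [-0.9, -0.6, 5.0]
width: 0.0002
finger_force: 2.4
```

```bash
python3 d.py g 0.076
```

```text
[0.997 0.077 0.001] [ 0.001 -0.    -1.   ] [0.5761 0.0646 0.0773] t 8.83 F [-0.91 -0.59  5.04]
[-0.0009  0.0002  0.0013]
```

Converted, 0.0015 m is 0.0019, 0.001 m is 0.0013.

>>> {"method": "shift_gripper", "body": {
  "increments": [
    [[0,0,0,0.0013,0,0,0],[0,0,0,0.0019,0,0,0],[0,0,0,0,0,0,0],[0,0,0,0,0,0,0],[0,0,0,0,0,0,0],[0,0,0,0,0,0,0]]
  ]
}}

```text
t: 9.33
ee_pos: [0.5762, 0.0646, 0.0763]
orientation: [0.0, 0.999, 0.039, 0.001]
contact_force: [-3.3, -0.6, 12.1]
width: -0.0001
finger_force: 6.4
```

>>> {"method": "shift_gripper", "body": {
  "increments": [
    [[0,0,0,-0.0188,0,0,0],[0,0,0,-0.0375,0,0,0],[0,0,0,-0.05,0,0,0],[0,0,0,-0.05,0,0,0],[0,-0.0375,0,-0.025,0,0,0],[0,-0.0375,0,0,0,0,0],[0,-0.0375,0,0,0,0,0],[0,-0.0375,0,0,0,0,0],[0,0,0,0,0,0,0],[0,0,0,0,0,0,0]]
  ]
}}

```text
t: 10.17
ee_pos: [0.455, 0.0553, 0.2193]
orientation: [-0.0, 0.999, 0.039, 0.0]
contact_force: [0.4, -0.6, 0.6]
width: 0.0005
finger_force: 0.0
```

```bash
python3 -c "
from rig import robot
import cv2
s=robot.snapshot('side')['color'][170:430,220:560]
cv2.imwrite('pics/s5.png',cv2.resize(s,(780,596))[:,:,::-1])"
```

```text
(no output)
```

View pics/s5.png

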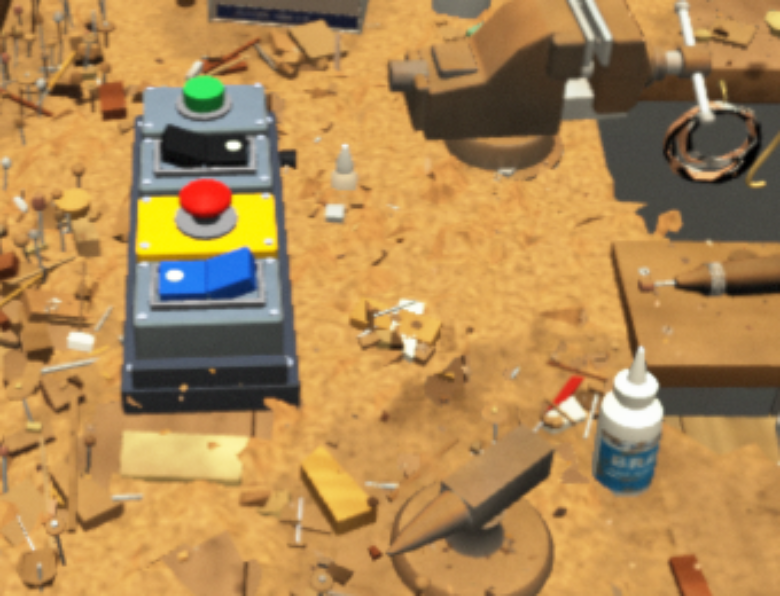

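Both rockers are on, the green button (203,92) is back out and the red mushroom is untouched. The bottle is still upright and the arm is clear.

```bash
python3 -c "
from rig import robot
print(robot.hand_in())"
```

```text
the job is handed in; nothing more can be done
None
```

I pressed the mains rocker on, then the dust rocker, then pushed the green button fully in until it sprang back; the red mushroom and loose things were untouched, and I handed the job in at about 10 s (no verdict was returned).

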